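Hang the ear defenders on the pull-out rail

ROBOT

A 6-joint arm with a two-finger parallel gripper is mounted at the origin on the work surface. World frame = base frame: x ahead of the robot, y to its left, z up, the work surface at z = 0. Lengths are in mm, angles in degrees, forces in N, time in s.
With the tool pointing down it reaches from about 275 to 850 mm from the base axis. Payload 5.2 kg.
Tool frame: the origin (TCP) lies on the centre line of the jaws, within the pads' length; the fingertips stand 22 mm ahead of it and the grasp point (between the pads) lies 3 mm ahead of it; z points along the fingers, y is the direction in which the jaws open and shut (so a half turn about z gives the same grasp; the last joint's range is limited). The gripper opens to 85 mm and grips with 20 to 120 N. Pads are 22 mm wide; open, the fingers measure 114 mm over their backs; the gripper's body (76 mm by 85 mm) begins 54 mm behind the grasp point. The pads swing forward as they close: fully open they stand 13 mm farther back than shut.
Start: joints at [-77.624, 14.817, 87.949, -0, 77.235, -11.62], TCP at [223.686, -502.464, 253.31] pointing down, gripper open.
Joint ranges: [-179.93, 179.93], [-52.35, 119.4], [10.71, 147.94], [-69.91, 249.91], [12.55, 155.21], [-178.61, 178.61]. Speed limits (degrees/s): [147.25, 147.25, 180, 180, 180, 180].

INTERFACE

Orientations are given as a 3x3 rotation matrix whose columns are the frame's x, y, z axes.
In Python, from station import telemetry, imaging, robot gives the robot as it stands.
- The arm moves only by the tool move_arm, never from a script. Its argument "commands" is a list of rows, each a list of 3 entries, a list of its own where there are three numbers: the opening, from 0 (shut) to 1 (fully open), then the shift along the world's x, y, z in cm, then the turn about the world's z in rad. A call has 1 to 5 rows; each row is the pose to reach, as a shift and turn from the pose commanded when the call began; what a row does not reach only later rows make up. A row lasts 1/10 s, in which the tool goes at most 50 mm and 8.59 degrees, less where a joint would pass 70% of its speed; a pose out of reach is approached as far as the arm can. A call with a gripper value outside its range is refused whole. The fingers move at their own pace and stop on an object; "force" is the grip in N (left out, the last holds). Time passes only in rows, so rows that repeat a pose let the fingers close. It gives the time, the measured TCP pose, the force and the opening at its end, in the units of the state.
- telemetry.get_obs(): the state, without advancing time (a new reading comes with each control period).
- imaging.snapshot(name): name is "side" or "top" or "wrist"; returns the picture (400x640x3 uint8, red, green, blue); there is no depth.
- imaging.calibration(name): a dict with "fx", "fy", "cx", "cy" (pixels), "eye" and "rotation" of the camera in the world. Camera axes: x right, y down, z forward; pixel columns grow to the right and rows downward; lengths in mm; the calibration is good to about 2 mm. A picture is of the moment at which its call begins: read the wrist's pose just before it. calibration takes no time and is no camera call; for the wrist camera it gives the pose at the moment of the call.
- robot.hand_in(): hands the job in, once; it reports no verdict.
The state is a dict: "clock": time; "q": joint angles; "joint_vel": joint speeds; "joint_torque": joint torques, N m; "tool_pos": TCP position; "ee_rot": TCP orientation; "ft_force": force on the tool from outside, world axes, zero at the start; "wrist_torque": the same for the moment, N m; "gripper_width": finger opening in mm.
Only numpy, scipy, OpenCV 4.12 (cv2) and the standard library are available. Lean on these libraries where they do the work, as an engineer would, in place of code of your own. Each camera call takes 0.05 s, during which the arm holds its last target.

TASK

The milling is done, so put the ear defenders away: pull the hanging rail all the way out of the small cabinet by the block on its end, then hang the ear defenders over it with the headband resting squarely across the rail and one cup hanging down on each side. Set them down gently, let go so that they hang still, leave the rail fully out, and do not disturb the other things on the counter.

Things in the scene. Friction and masses are not known exactly. Their poses are not given: they have to be found in the camera images.
- cabinet: Narrow white counter cabinet with wood trim, fixed: 220 mm long (its x), 100 mm wide (its y), 240 mm high. Origin: centre of its underside; z up. The rail comes out of the end face at its x = -110 mm, at height 205 mm, and slides towards its -x.
- rail (a joint): How far the pull-out rail is drawn out, m: 0 is pushed in, 0.18 is fully out (hard stop). It slides level with a friction of about 4 N and stays where it is left. The rail is a level round steel bar, 14 mm in diameter.
- rail_block (a point): Centre of the black block on the rail's free end, 205 mm up; moves with the rail. Block: 24 mm along the rail (x), 36 wide (y), 36 high. Axes as the cabinet's: the bare bar runs along +x from the block's centre to the cabinet's face, 35 mm away when pushed in, 215 mm when fully out. Nothing stands beyond the free end, so things can pass over the block on to the bar.
- defenders: Grey and black rigid ear defenders, about 280 g, standing on their cups, headband arching on top: 76 (x) x 178 (y) x 185 mm high. Origin: on the counter midway between the cups, z up. Cups: y = 35 to 89 mm either side (open gap 70 mm), 96 mm high. Same after half a turn. They hang with x along the rail.
- crown (a point): Centre of the underside of the headband's crown pad, 155 mm above the ear defenders' origin, same axes. This underside is to rest on the rail. The pad is 32 mm wide (x), 70 mm long (y) and 30 mm thick (up to 185 mm), free on both x sides: the place to grip. From its y ends the band falls away to the cups.
- resin: Amber resin bottle, 66 mm in diameter, 140 mm high; bystander. Origin: centre of its underside.
- cast: Plaster dental model, 75 x 70 x 37 mm; bystander. Origin: centre of its underside.
- pan: Small green open case tray, 110 x 80 x 45 mm; bystander. Origin: centre of its underside.
- mouse: Black computer mouse, 105 x 62 x 29 mm; bystander. Origin: centre of its underside.
Things that resemble listed ones, but are neither listed nor needed, are in the scene too. Of the things that look like the defenders, take the one that is farthest from the robot's base at the start.

How it is judged (in metres and radians):
On the way, in this order (a step that is already met when the one before it is completed fails the run):
1. the rail is pulled fully out (at least 165 of 180 mm) while the ear defenders still stand on the counter (value of joint rail above 0.165 m and distance of defenders from where it was at the start of the episode below 0.05 m), for 0.2 s.
2. the ear defenders hang on the pulled-out rail (value of joint rail above 0.165 m and x of crown in the frame of rail_block between 0.02 and 0.19 m and y of crown in the frame of rail_block between -0.025 and 0.025 m and z of crown in the frame of rail_block between 0.001 and 0.014 m and angle between defenders's own z axis and vertical below 0.17 rad and angle between the x axis of defenders and the x axis of rail_block, either way round below 0.35 rad and contact force between defenders and rail above 0.5 N and linear speed of defenders below 0.03 m/s and angular speed of defenders below 0.2 rad/s), for 0.2 s.
At the end, for the whole second after the job is handed in: Rail at least 165 mm out; the ear defenders hang on its bare bar by the crown pad (pad centre within 25 mm of the bar sideways), between end block and cabinet, upright within 0.17 rad, their x along the rail within 0.35 rad, a cup on each side, released and still (all of step 2); the robot touches nothing.
It fails at once if a bystander is moved more than 30 mm (distance of any of resin, cast, pan, mouse from where it was at the start of the episode above 0.03 m).
It fails at once if the ear defenders are slammed on to the rail (over 60 N) (contact force between defenders and rail above 60 N).
It fails at once if the ear defenders fall (faster than 0.4 m/s while no finger holds them) (linear speed of defenders above 0.4 m/s and contact force between defenders and the fingers below 0.05 N).
It also fails if it takes over 64 s, if anything falls off the work surface, if the arm or the gripper's body presses on something with over 40 N, if the wrist force passes 120 N, or if a joint passes its speed limit or range.

## Working session

There is one attempt and no reset: what is moved stays moved. The work goes in short steps, Python scripts to look and compute and a tool call to move; the robot and the scene stay as the last step left them, time stands still between calls to the robot, and variables do not carry over. Pictures are saved under pics/ and viewed, and the job is handed in when it is done.

Besides the shell and the picture viewer there is one more tool, called after "Emit:" as name([rows], argument=value, ...), one row to a line, values as JSON. move_arm: Moves the arm, as the interface text tells. Its arguments: {"type":"object","properties":{"commands":{"type":"array"},"force":{"type":"number"}},"required":["commands"]}

```bash
mkdir -p pics; ls; python3 - <<'E'
from station import telemetry, imaging, robot
import cv2
for n in ("top","side"):
    im=imaging.snapshot(n); cv2.imwrite(f"pics/{n}0.png",im[:,:,::-1])
    print(n,imaging.calibration(n))
print(telemetry.get_obs())
E
```

```text
pics
top {'fx': 482.41488746005075, 'fy': 482.41488746005075, 'cx': 327.64105999401403, 'cy': 200.31571416427875, 'eye': array([ 454.65551786,   -4.36834963, 1396.9108538 ]), 'rotation': array([[-0.00754522, -0.99788179,  0.06461429],
       [-0.99980946,  0.00869154,  0.01747833],
       [-0.01800291, -0.0644701 , -0.99775724]])}
side {'fx': 393.014796160847, 'fy': 393.014796160847, 'cx': 321.81465832691254, 'cy': 195.00030226561913, 'eye': array([196.24076224, 708.42342289, 953.12653049]), 'rotation': array([[-0.91382991, -0.29201922,  0.28220502],
       [-0.40609131,  0.6608391 , -0.63117472],
       [-0.00217696, -0.69138734, -0.72248101]])}
{'clock': 0.1, 'q': array([-7.76224688e+01,  1.48545810e+01,  8.80024260e+01, -4.62611018e-04,
        7.72352005e+01, -1.16189798e+01]), 'joint_vel': array([-0.06905921, -0.15914018, -0.1417301 , -0.0496948 , -0.04662348,
        0.03395601]), 'joint_torque': array([ 2.87933675e-03, -4.46966672e+01, -2.91250634e+01, -2.83753780e-04,
        6.12331380e-03,  7.72683080e-06]), 'tool_pos': array([ 223.60664148, -502.03256401,  252.5791994 ]), 'ee_rot': array([[ 9.13569552e-01,  4.06682370e-01, -3.52653611e-04],
       [ 4.06682399e-01, -9.13568257e-01,  1.57022870e-03],
       [ 3.16411182e-04, -1.57793114e-03, -9.99998705e-01]]), 'ft_force': array([ 0.72817409,  0.16796082, -0.37956429]), 'wrist_torque': array([ 0.01093341, -0.01021311,  0.02429001]), 'gripper_width': 85.24297424892508}
```

View pics/top0.png

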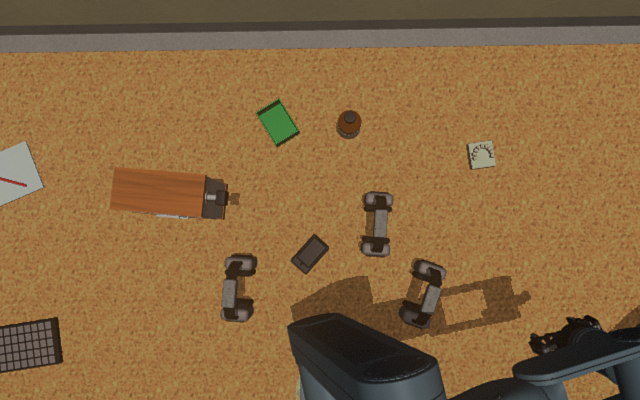

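View pics/side0.png

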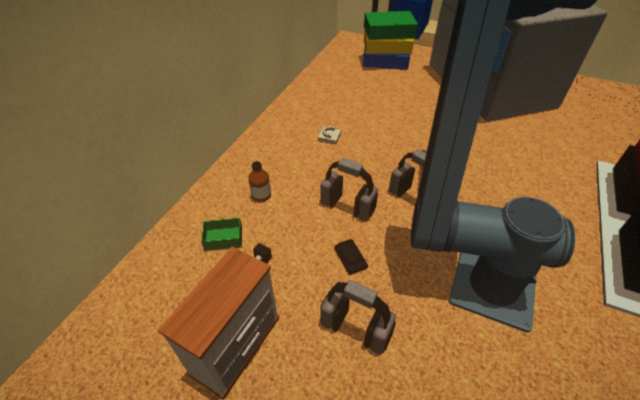

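The top view shows the cabinet at (160,195) with its block at (215,198). There are three headsets, at (377,224), (237,288) and (425,294). I'll enlarge it and compute positions.

```bash
cat > h.py <<'E'
import numpy as np, cv2
from station import telemetry, imaging, robot
def ray(n,u,v,c=None):
    c=c or imaging.calibration(n)
    d=c['rotation']@np.array([(u-c['cx'])/c['fx'],(v-c['cy'])/c['fy'],1.]); return np.array(c['eye']),d
def onz(n,u,v,z,c=None):
    e,d=ray(n,u,v,c); return e+d*(z-e[2])/d[2]
def proj(n,p,c=None):
    c=c or imaging.calibration(n); q=np.array(c['rotation']).T@(np.array(p)-c['eye']); return np.array([c['fx']*q[0]/q[2]+c['cx'],c['fy']*q[1]/q[2]+c['cy']])
def tri(r1,r2):
    (e1,d1),(e2,d2)=r1,r2; A=np.array([d1,-d2]).T; s=np.linalg.lstsq(A,e2-e1,rcond=None)[0]
    a=e1+d1*s[0]; b=e2+d2*s[1]; return (a+b)/2,np.linalg.norm(a-b)
E
python3 - <<'E'
from h import *
for n,u,v in (("A",380,224),("B",233,290),("C",431,294)):
    p=onz("top",u,v,185); print(n,p,np.hypot(*p[:2]))
im=cv2.imread("pics/top0.png")
cv2.imwrite("pics/t1.png",cv2.resize(im[150:290,90:250],None,fx=5,fy=5,interpolation=cv2.INTER_CUBIC)[:600,:800])
cv2.imwrite("pics/t2.png",cv2.resize(im[180:270,340:420],None,fx=6,fy=6,interpolation=cv2.INTER_CUBIC))
im=cv2.imread("pics/side0.png")
cv2.imwrite("pics/s1.png",cv2.resize(im[140:290,230:400],None,fx=4,fy=4,interpolation=cv2.INTER_CUBIC))
E
```

```text
A [ 472.54530872 -113.86386547  185.        ] 486.0700038606329
B [310.82407653 254.8716124  185.        ] 401.95913394467607
C [ 298.35942832 -237.45241686  185.        ] 381.31614015278467
```

View pics/t1.png

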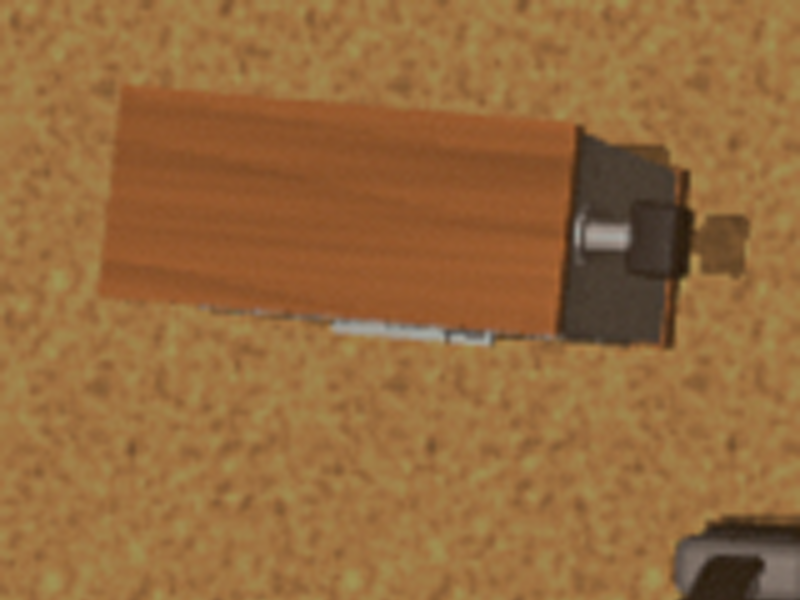

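View pics/t2.png

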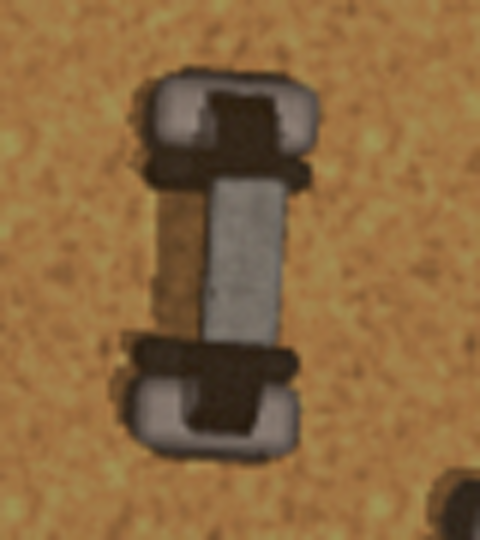

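View pics/s1.png

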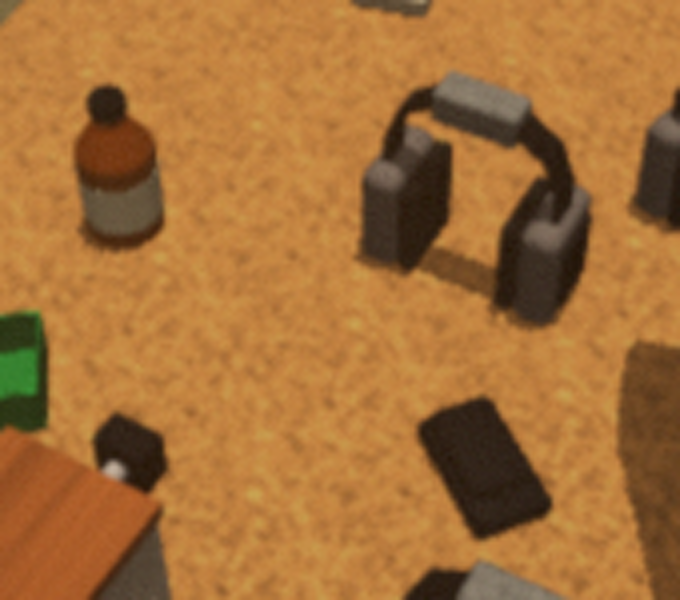

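```bash
python3 - <<'E'
from h import *
f=lambda X,Y:((X+.5)/5-.5+90,(Y+.5)/5-.5+150)
C=[onz("top",*f(*q),240) for q in ((122,86),(581,125),(558,336),(100,296))]
for c in C: print(c.round(1))
C=np.array(C); print("ctr",C.mean(0))
e1=C[1]-C[0];e2=C[2]-C[3];print(np.linalg.norm(e1),np.linalg.norm(e2),np.linalg.norm(C[3]-C[0]),np.linalg.norm(C[1]-C[2]))
print(np.degrees(np.arctan2(e1[1],e1[0])),np.degrees(np.arctan2(e2[1],e2[0])))
ax=-(e1+e2);ax/=np.linalg.norm(ax)  # cabinet +x
print("cab x",ax, "pred block", C.mean(0)-ax*145)
pb=C.mean(0)-ax*145; pb[2]=223
print("pred block px",proj("top",pb)," t1:",(proj("top",pb)-[90,150])*5, "side",proj("side",[pb[0],pb[1],205]))
# rail: fit
# crown pad on A: contour by gray mask
im=cv2.imread("pics/top0.png"); cr=im[180:270,340:420]
hsv=cv2.cvtColor(cr,cv2.COLOR_BGR2HSV)
f2=lambda X,Y:((X+.5)/6-.5+340,(Y+.5)/6-.5+180)
P=[onz("top",*f2(*q),185) for q in ((212,178),(287,182),(278,346),(203,342))]
for p in P: print(p.round(1))
P=np.array(P);print("pad",P.mean(0));a=P[3]-P[0]+P[2]-P[1];print(np.linalg.norm(P[3]-P[0]),np.linalg.norm(P[1]-P[0]),np.degrees(np.arctan2(a[1],a[0])))
# side check
f3=lambda X,Y:((X+.5)/4-.5+230,(Y+.5)/4-.5+140)
S=np.array([onz("side",*f3(*q),185) for q in ((447,72),(530,102),(518,125),(434,93))])
print("side pad",S.mean(0),np.linalg.norm(S[1]-S[0]),np.linalg.norm(S[3]-S[0]));a=S[1]-S[0];print(np.degrees(np.arctan2(a[1],a[0])))
S=[onz("side",*f3(*q),240).round(1) for q in ((160,508),)];print("cab corner side",S)
# other objects approx
for n,u,v,z in (("resin",349,118,140),("pan",278,123,20),("mouse",310,254,29),("cast",482,155,37),("defB",233,290,185)): print(n,onz("top",u,v,z).round())
E
```

```text
[615.8 535.3 240. ]
[594.6 310.7 240. ]
[492.4 320.9 240. ]
[513.6 543.9 240. ]
ctr [554.11398932 427.70539674 240.        ]
225.6601679291005 223.98717996348287 102.61169727494983 102.6676614668964
-95.4072360635428 -95.42269268958918
cab x [ 0.09436783  0.9955374  -0.        ] pred block [540.43065411 283.35247388 240.        ]
pred block px [218.58204413 197.29082415]  t1: [642.91022065 236.45412074] side [260.95589465 253.92720359]
[ 509.6 -101.7  185. ]
[ 507.7 -133.   185. ]
[ 439.3 -128.1  185. ]
[441.2 -97.  185. ]
pad [ 474.47542566 -114.93300142  185.        ]
68.55593390632734 31.347686927418206 176.02694448874954
side pad [ 471.48312975 -110.50174263  185.        ] 68.13920326448448 25.61243875535936
174.55375892558462
cab corner side [array([490.8, 324.4, 240. ])]
resin [753. -40. 140.]
pan [769. 162.  20.]
mouse [392.  71.  29.]
cast [ 667. -418.   37.]
defB [311. 255. 185.]
```

Headset A, with its pad centre near (473,-114), is the farthest from the base. The block is near (540,283). Both views agree to about 3 mm. I'm moving above the block, raised so that I clear everything.

Emit:
move_arm([
  [1,[1.7,4.3,1.5],0.07],
  [1,[3.4,8.6,3.0],0.14],
  [1,[5.1,12.9,4.5],0.21],
  [1,[6.8,17.2,6.0],0.28],
  [1,[8.5,21.5,7.5],0.35],
])

```text
clock: 0.6
tool_pos: [308.8, -285.5, 328.5]
ee_rot: [[0.717, 0.697, -0.0], [0.697, -0.717, 0.001], [0.0, -0.001, -1.0]]
ft_force: [0.8, 0.1, 0.2]
gripper_width: 85.2
```

Emit:
move_arm([
  [1,[1.8,4.6,0],0.07],
  [1,[3.6,9.2,0],0.14],
  [1,[5.4,13.8,0],0.21],
  [1,[7.2,18.4,0],0.28],
  [1,[9.0,23.0,0],0.35],
])

```text
clock: 1.1
tool_pos: [398.7, -55.4, 328.3]
ee_rot: [[0.435, 0.901, 0.0], [0.901, -0.435, -0.0], [-0.0, 0.0, -1.0]]
ft_force: [0.9, 0.0, 0.2]
gripper_width: 85.5
```

Emit:
move_arm([
  [1,[1.8,4.5,0],0.07],
  [1,[3.6,9.0,0],0.14],
  [1,[5.4,13.5,0],0.21],
  [1,[7.2,18.0,0],0.28],
  [1,[9.0,22.5,0],0.35],
])

```text
clock: 1.6
tool_pos: [488.8, 169.7, 328.0]
ee_rot: [[0.098, 0.995, -0.0], [0.995, -0.098, -0.0], [-0.0, -0.0, -1.0]]
ft_force: [0.7, -0.4, -0.6]
gripper_width: 85.5
```

```bash
python3 - <<'E'
from h import *
c=imaging.calibration("wrist"); w=imaging.snapshot("wrist"); print(c)
cv2.imwrite("pics/w1.png",w[:,:,::-1])
print(proj("wrist",[540.4,283.4,223],c),proj("wrist",[540.4,283.4,205],c))
E
```

```text
{'fx': 343.1086614814422, 'fy': 343.1086614814422, 'cx': 313.1076914006365, 'cy': 198.33925107181562, 'eye': array([496.31950495, 239.62609965, 449.64718944]), 'rotation': array([[ 9.95128875e-01, -9.46697882e-02, -2.74982308e-02],
       [-9.85822500e-02, -9.56330434e-01, -2.75161118e-01],
       [-2.47950271e-04,  2.76531611e-01, -9.61004790e-01]])}
[379.54253457  15.99189915] [374.36938268  22.51167587]
```

View pics/w1.png

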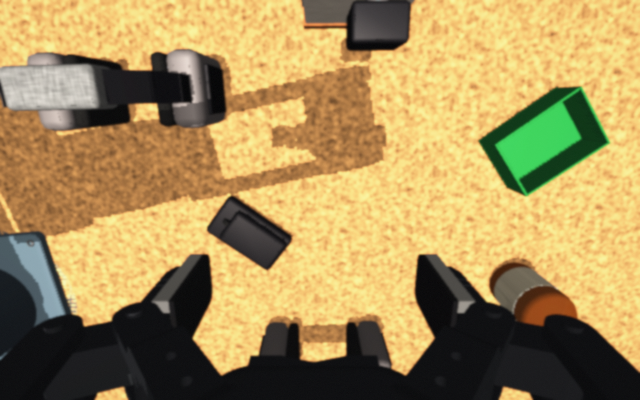

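The wrist view shows the block at about (380,25), as predicted. I'll move nearer for a better look.

Emit:
move_arm([
  [1,[2.5,3.0,0],0],
  [1,[4.8,5.0,0],0],
  [1,[4.8,5.0,0],0],
])

```text
clock: 1.95
tool_pos: [538.2, 219.5, 326.6]
ee_rot: [[0.1, 0.995, -0.001], [0.995, -0.1, 0.0], [0.0, -0.001, -1.0]]
ft_force: [0.2, 0.0, -0.3]
gripper_width: 85.3
```

```bash
python3 - <<'E'
from h import *
c=imaging.calibration("wrist"); w=imaging.snapshot("wrist"); np.save("c2.npy",c,allow_pickle=True)
cv2.imwrite("pics/w2.png",w[:,:,::-1])
cv2.imwrite("pics/w2z.png",cv2.resize(w[20:220,200:440,::-1],None,fx=3,fy=3,interpolation=cv2.INTER_CUBIC))
print(telemetry.get_obs()['tool_pos'],proj("wrist",[540.4,283.4,223],c))
E
```

```text
[536.99620489 218.24349784 326.85243415] [305.87463814 110.4240669 ]
```

View pics/w2z.png

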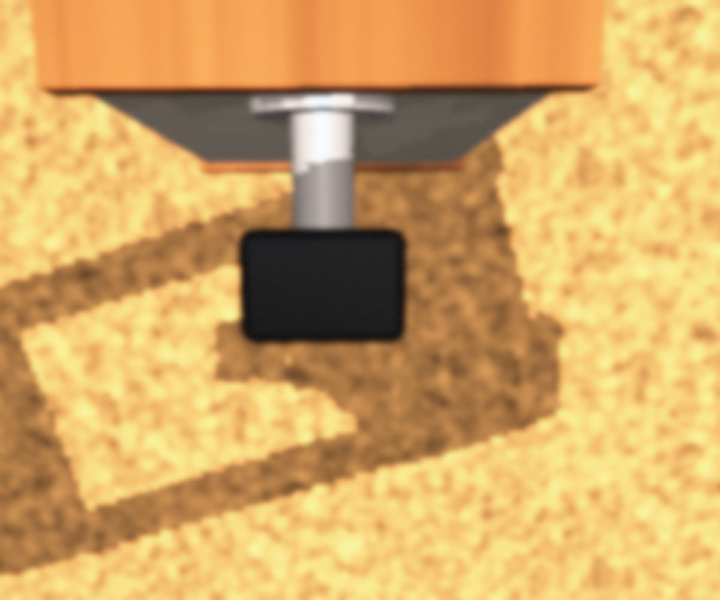

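```bash
python3 - <<'E'
from h import *
c=np.load("c2.npy",allow_pickle=True).item()
f=lambda X,Y:((X+.5)/3-.5+200,(Y+.5)/3-.5+20)
P=np.array([onz("w",*f(*q),223,c) for q in ((241,230),(405,230),(405,341),(241,341))]);print(P.round(1),P.mean(0))
print(np.linalg.norm(P[1]-P[0]),np.linalg.norm(P[3]-P[0])); e=P[1]-P[0]+P[2]-P[3];print(np.degrees(np.arctan2(e[1],e[0])))
r=onz("w",*f(322,110),212,c);print("rail near face",r)
E
```

```text
[[525.1 293.6 223. ]
 [559.3 290.1 223. ]
 [557.4 267.2 223. ]
 [522.2 270.8 223. ]] [541.01944515 280.42825094 223.        ]
34.41283609069186 22.992476308137263
-5.729003660227019
rail near face [544.39544582 316.42259915 212.        ]
```

Emit:
move_arm([
  [1,[0.4,4.5,0],0],
  [1,[0.4,6.3,-3],0],
  [1,[0.4,6.3,-7.5],0],
  [1,[0.4,6.3,-11],0],
  [1,[0.4,6.3,-11.8],0],
], force=60)

```text
clock: 2.5
tool_pos: [537.4, 278.8, 205.8]
ee_rot: [[0.102, 0.995, -0.009], [0.995, -0.102, -0.003], [-0.004, -0.008, -1.0]]
ft_force: [0.4, -0.1, -0.6]
gripper_width: 85.1
```

Emit:
move_arm([
  [0,[0,0,0],0],
  [0,[0,0,0],0],
  [0,[0,0,0],0],
  [0,[0,0,0],0],
  [0,[0,0,0],0],
], force=60)

```text
clock: 3.0
tool_pos: [540.3, 280.8, 213.1]
ee_rot: [[0.101, 0.995, 0.001], [0.995, -0.101, 0.001], [0.001, 0.001, -1.0]]
ft_force: [-4.8, -0.6, 7.3]
gripper_width: 35.1
```

The block is gripped at 35 mm. Now I pull along its axis.

Emit:
move_arm([
  [0,[-0.3,-3,0],0],
  [0,[-0.65,-6.5,0],0],
  [0,[-1.0,-10,0],0],
  [0,[-1.3,-13.5,0],0],
  [0,[-1.6,-16.5,0],0],
])

```text
clock: 3.5
tool_pos: [524.8, 116.0, 213.1]
ee_rot: [[0.101, 0.995, 0.003], [0.995, -0.101, 0.003], [0.003, 0.003, -1.0]]
ft_force: [0.2, 8.0, 5.8]
gripper_width: 35.6
```

Emit:
move_arm([
  [0,[-0.1,-1,0],0],
  [0,[-0.15,-1.6,0],0],
  [0,[-0.15,-1.7,0],0],
  [0,[-0.15,-1.7,0],0],
])

```text
clock: 3.9
tool_pos: [523.8, 105.1, 213.1]
ee_rot: [[0.1, 0.995, 0.004], [0.995, -0.1, 0.012], [0.013, 0.003, -1.0]]
ft_force: [-0.2, 26.7, 7.0]
gripper_width: 35.2
```

Emit:
move_arm([
  [0,[0,0.3,0],0],
  [0.6,[0,0.3,0],0],
  [1,[0,0.3,0],0],
  [1,[0,0.3,0],0],
  [1,[0,0.3,0],0],
])

```text
clock: 4.4
tool_pos: [523.4, 101.0, 210.6]
ee_rot: [[0.103, 0.995, 0.0], [0.995, -0.103, -0.0], [-0.0, 0.0, -1.0]]
ft_force: [0.6, -0.1, 0.6]
gripper_width: 85.3
```

Emit:
move_arm([
  [1,[0,0,2],0],
  [1,[0,0,6],0],
  [1,[0,-1,10],-0.15],
  [1,[0,-5,12],-0.3],
  [1,[-1,-9.5,12],-0.45],
])

```text
clock: 4.9
tool_pos: [515.3, 5.7, 334.1]
ee_rot: [[0.528, 0.849, 0.008], [0.85, -0.528, -0.002], [0.003, 0.007, -1.0]]
ft_force: [0.1, -0.6, -0.8]
gripper_width: 85.0
```

```bash
python3 - <<'E'
from h import *
for n in ("wrist","top"):
    c=imaging.calibration(n); w=imaging.snapshot(n); np.save(f"c3{n}.npy",c,allow_pickle=True)
    cv2.imwrite(f"pics/{n}3.png",w[:,:,::-1])
print(telemetry.get_obs()['tool_pos'])
E
```

```text
[512.94091531   1.64778762 331.18793048]
```

View pics/wrist3.png

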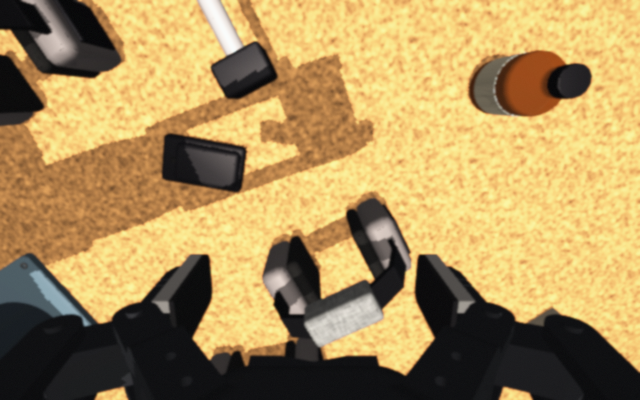

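View pics/top3.png

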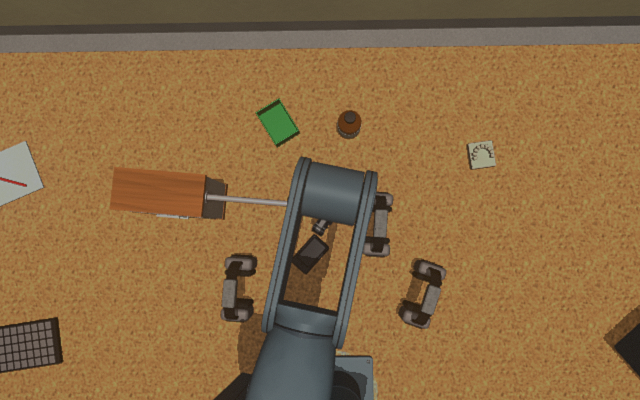

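The wrist view shows the rail out with its block at (243,70), and the target's pad at about (343,315). I'm rotating and moving to view the pad closely.

Emit:
move_arm([
  [1,[-2,-2.3,0],-0.14],
  [1,[-4,-4.6,0],-0.28],
  [1,[-6,-7,0],-0.42],
  [1,[-7,-9,0],-0.56],
  [1,[-8,-11,0],-0.7],
])

```text
clock: 5.5
tool_pos: [432.4, -103.9, 330.2]
ee_rot: [[0.951, 0.309, -0.0], [0.309, -0.951, 0.0], [-0.0, -0.0, -1.0]]
ft_force: [-0.1, -0.2, 0.0]
gripper_width: 85.4
```

Emit:
move_arm([
  [1,[-0.5,-0.6,0],-0.14],
  [1,[-1.3,-0.6,0],-0.28],
  [1,[-1.3,-0.6,0],-0.4],
  [1,[-1.3,-0.6,0],-0.4],
  [1,[-1.3,-0.6,0],-0.4],
])

```text
clock: 6.0
tool_pos: [420.2, -109.3, 330.1]
ee_rot: [[0.997, -0.077, -0.0], [-0.077, -0.997, 0.0], [-0.0, -0.0, -1.0]]
ft_force: [0.7, -0.1, -0.2]
gripper_width: 85.2
```

```bash
python3 - <<'E'
from h import *
n="wrist"
c=imaging.calibration(n); w=imaging.snapshot(n); np.save(f"c4.npy",c,allow_pickle=True)
cv2.imwrite(f"pics/w4.png",w[:,:,::-1])
o=telemetry.get_obs();print(o['tool_pos'],o['ee_rot'][:,1], proj(n,[473,-113,185],c))
E
```

```text
[ 420.27952906 -109.26626657  330.16968722] [-7.76305030e-02 -9.96982169e-01 -2.43033817e-04] [312.87648374 123.98581407]
```

View pics/w4.png

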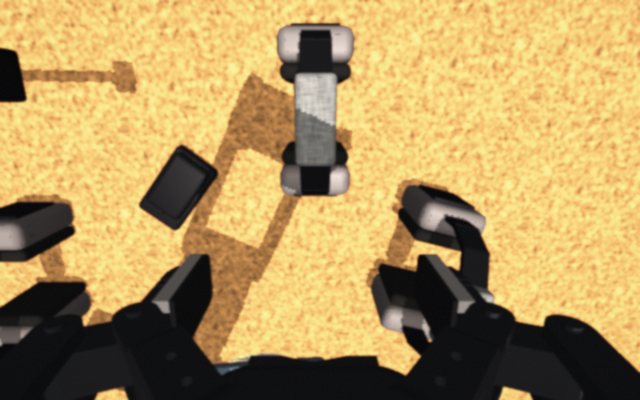

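The pad spans columns 295 to 336 and rows 73 to 165, and it lies square to the jaws.

```bash
python3 - <<'E'
from h import *
c=np.load("c4.npy",allow_pickle=True).item()
im=cv2.imread("pics/w4.png");cv2.imwrite("pics/w4z.png",cv2.resize(im[10:210,250:380],None,fx=3,fy=3,interpolation=cv2.INTER_CUBIC))
P=np.array([onz("w",*q,185,c) for q in ((295,73),(336.5,73),(335.5,165),(295,165))]);print(P.round(1),P.mean(0))
c3=np.load("c3wrist.npy",allow_pickle=True).item()
# block in wrist3: bottom corner pts etc approx centre
print(np.linalg.norm(P[1]-P[0]),np.linalg.norm(P[3]-P[0]))
E
```

```text
[[ 510.5 -102.8  185. ]
 [ 508.1 -133.1  185. ]
 [ 440.1 -128.3  185. ]
 [ 442.6  -96.5  185. ]] [ 475.31603279 -115.17318168  185.        ]
30.389303780958574 68.18127128525688
```

View pics/w4z.png

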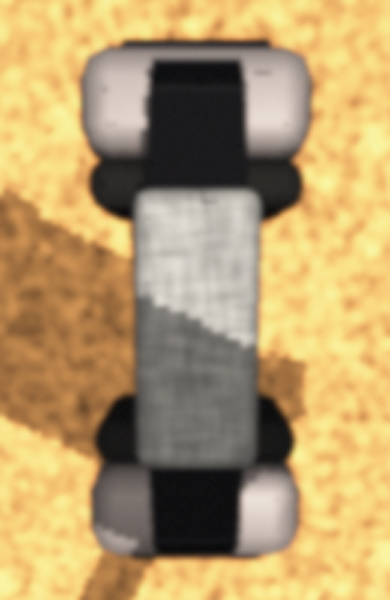

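Emit:
move_arm([
  [1,[4.0,-0.6,0],0],
  [1,[5.5,-0.6,-3],0],
  [1,[5.5,-0.6,-7.5],0],
  [1,[5.5,-0.6,-11.5],0],
  [1,[5.5,-0.6,-14.5],0],
], force=50)

```text
clock: 6.55
tool_pos: [474.4, -114.7, 182.6]
ee_rot: [[0.997, -0.078, -0.003], [-0.078, -0.997, 0.001], [-0.003, -0.001, -1.0]]
ft_force: [-0.0, -0.6, 0.4]
gripper_width: 85.2
```

Emit:
move_arm([
  [1,[0,0,0],0],
  [0.45,[0,0,0],0],
  [0.3,[0,0,0],0],
  [0,[0,0,0],0],
  [0,[0,0,0],0],
])

```text
clock: 7.05
tool_pos: [476.2, -115.7, 187.2]
ee_rot: [[0.997, -0.081, 0.003], [-0.081, -0.997, -0.001], [0.003, 0.001, -1.0]]
ft_force: [0.0, 0.8, 0.6]
gripper_width: 31.0
```

Emit:
move_arm([
  [0,[0,0,0],0],
  [0,[0,0,0],0],
  [0,[0,0,0],0],
])

```text
clock: 7.35
tool_pos: [476.1, -115.7, 187.1]
ee_rot: [[0.997, -0.081, 0.003], [-0.081, -0.997, -0.001], [0.003, 0.001, -1.0]]
ft_force: [-0.9, 1.6, 5.4]
gripper_width: 30.8
```

```bash
python3 - <<'E'
from h import *
for n in ("side","wrist"):
    w=imaging.snapshot(n); cv2.imwrite(f"pics/{n}5.png",w[:,:,::-1])
cv2.imwrite("pics/side5z.png",cv2.resize(cv2.imread("pics/side5.png")[110:310,220:460],None,fx=3,fy=3,interpolation=cv2.INTER_CUBIC))
E
```

```text
(no output)
```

View pics/side5z.png

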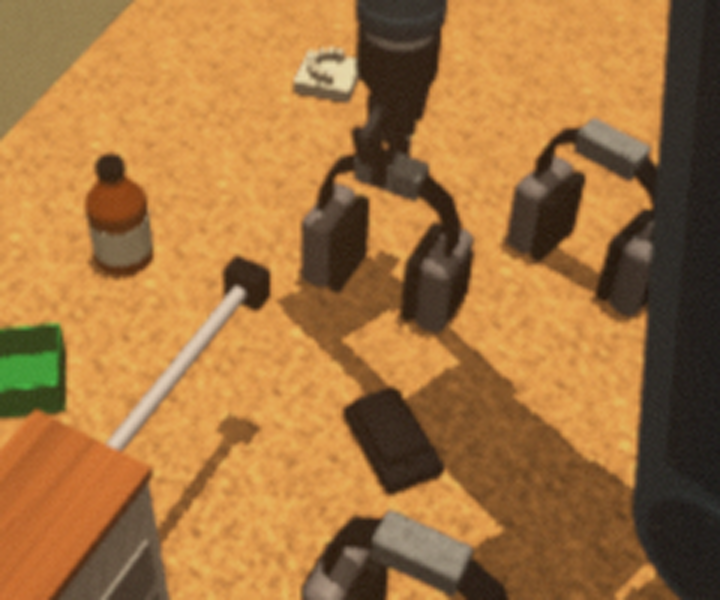

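View pics/wrist5.png

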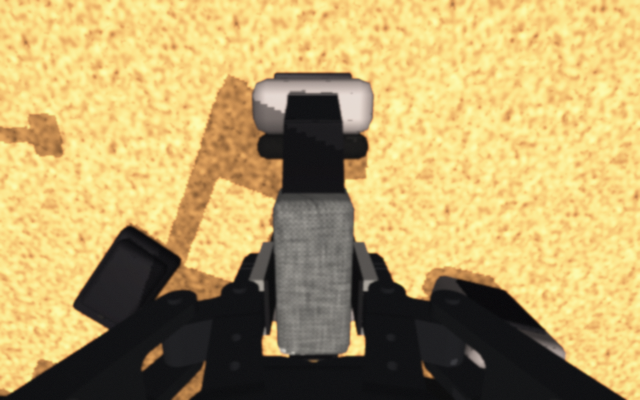

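The pad is gripped at 30.8 mm, and the block and rail are in view. I'm measuring the rail line before placing.

```bash
python3 - <<'E'
from h import *
f=lambda X,Y:((X+.5)/3-.5+220,(Y+.5)/3-.5+110)
a=onz("side",*f(237,296),205);b=onz("side",*f(119,440),205);print("side bar",a,b)
d=(b-a)/np.linalg.norm(b-a);print(np.degrees(np.arctan2(d[1],d[0])))
print("block px pred",(proj("side",[523.4,102,205])-[220,110])*3)
# top3 bar
a=onz("top",208,197.5,205);b=onz("top",285,203.5,205);print("top bar",a,b,np.degrees(np.arctan2(*(a-b)[[1,0]])))
# wrist3 block outline
im=cv2.imread("pics/wrist3.png");cv2.imwrite("pics/w3z.png",cv2.resize(im[0:120,180:300],None,fx=5,fy=5,interpolation=cv2.INTER_CUBIC))
c=np.load("c3wrist.npy",allow_pickle=True).item();print((proj("w",[523.4,102,223],c)-[180,0])*5)
E
```

```text
side bar [523.37603754 121.76783291 205.        ] [540.46821462 290.67326529 205.        ]
84.22169425271046
block px pred [246.14770667 279.33439752]
top bar [541.45734103 314.20344201 205.        ] [524.85337373 122.29832378 205.        ] 85.05498364722798
[312.07935303 374.19597307]
```

View pics/w3z.png

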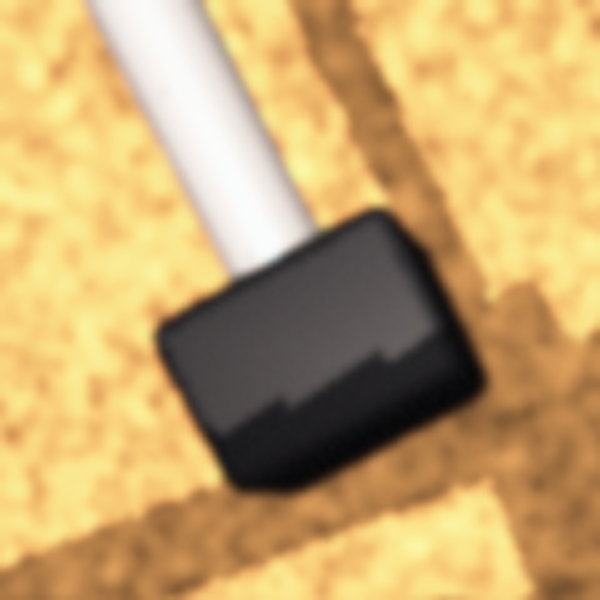

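The views agree that the rail line runs from (523,103) to (541,281), at about 84.5°. I'm lifting, moving onto that line, and going over the block.

Emit:
move_arm([
  [0,[0,0,1.5],0],
  [0,[0,0,4.5],0],
  [0,[0.5,0,8],0],
  [0,[1.7,0,10.5],-0.01],
  [0,[2.7,0,10.5],-0.015],
])

```text
clock: 7.95
tool_pos: [504.4, -116.3, 294.7]
ee_rot: [[0.995, -0.096, 0.008], [-0.096, -0.995, -0.004], [0.008, 0.003, -1.0]]
ft_force: [0.2, -0.4, -3.2]
gripper_width: 31.3
```

Emit:
move_arm([
  [0,[0.2,2,0],0],
  [0,[0.5,5,0],0],
  [0,[0.8,8,0],0],
  [0,[1.0,11,0],0],
  [0,[1.3,13.5,0],0],
])

```text
clock: 8.45
tool_pos: [514.4, 21.2, 288.5]
ee_rot: [[0.995, -0.096, -0.003], [-0.096, -0.995, 0.001], [-0.003, -0.001, -1.0]]
ft_force: [0.5, -0.3, -2.2]
gripper_width: 30.8
```

Emit:
move_arm([
  [0,[0.1,0.5,0],0],
  [0,[0.1,0.5,0],0],
])

```text
clock: 8.65
tool_pos: [515.8, 25.3, 289.0]
ee_rot: [[0.996, -0.094, -0.002], [-0.094, -0.996, 0.0], [-0.002, 0.0, -1.0]]
ft_force: [0.6, -0.2, -2.9]
gripper_width: 30.9
```

```bash
python3 - <<'E'
from h import *
for n in ("side","top","wrist"):
    w=imaging.snapshot(n); cv2.imwrite(f"pics/{n}6.png",w[:,:,::-1])
o=telemetry.get_obs();print(o['tool_pos'],o['ee_rot'],o['ft_force'])
cv2.imwrite("pics/side6z.png",cv2.resize(cv2.imread("pics/side6.png")[110:310,220:460],None,fx=3,fy=3,interpolation=cv2.INTER_CUBIC))
E
```

```text
[516.03097052  23.66530592 289.67086679] [[ 9.95308867e-01 -9.67425642e-02 -1.06540723e-03]
 [-9.67430238e-02 -9.95309317e-01 -3.88502584e-04]
 [-1.02282500e-03  4.89750784e-04 -9.99999357e-01]] [-0.77339407 -1.14080504 -3.04856369]
```

View pics/side6z.png

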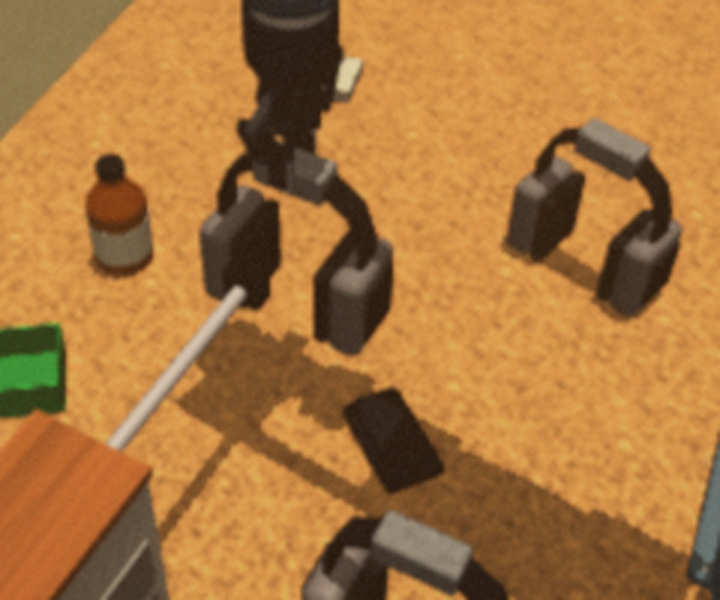

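View pics/wrist6.png

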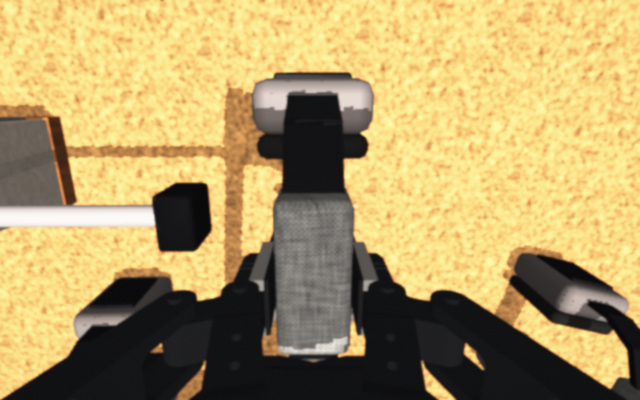

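The wrist view shows the bar at row 216, parallel to the jaws, and the pad held square. I'm computing the lateral offset.

```bash
python3 - <<'E'
from h import *
im=cv2.imread("pics/wrist6.png").astype(int)
for u in (10,60,120):
    col=im[180:250,u].min(1); r=np.where(col>170)[0]+180; print(u,r.min(),r.max())
c=imaging.calibration("wrist"); o=telemetry.get_obs(); R=o['ee_rot'];t=o['tool_pos']
for u,v in ((10,216),(140,216)):
    p=onz("w",u,v,205,c); print(p, "tool frame",R.T@(p-t))
for uv in ((275,193),(352,193)): 
    p=onz("w",*uv,289.7-2,c); print(p,R.T@(p-t))
for u,v in ((155,193),(182,183),(210,183),(155,250)):
    print(onz("w",u,v,223,c))
E
```

```text
10 208 226
60 208 226
120 207 226
[534.33321686 215.11912374 205.        ] tool frame [  -0.2188297  -192.36784251   84.5769327 ]
[526.31586052 133.1909061  205.        ] tool frame [  -0.27259205 -110.04830456   84.61730377]
[554.3207048   34.57940684 287.7       ] [ 37.05626478 -14.56811864   1.92583121]
[551.52680389   5.99089009 287.7       ] [37.04120999 14.15658758  1.93991456]
[544.25409443 111.37426496 223.        ]
[548.51079729  94.94822816 223.        ]
[546.97845104  79.25969479 223.        ]
[509.65770169 119.23122274 223.        ]
```

The bar lies within 0.3 mm of the tool's centre plane. I'm going straight along it.

Emit:
move_arm([
  [0,[0.3,3,0],0],
  [0,[0.7,7,0],0],
  [0,[1.05,11,0],0],
  [0,[1.45,15,0],0],
  [0,[1.7,17.4,0],0],
])

```text
clock: 9.3
tool_pos: [533.5, 200.0, 290.1]
ee_rot: [[0.995, -0.096, -0.0], [-0.096, -0.995, 0.001], [-0.0, -0.001, -1.0]]
ft_force: [-0.1, -0.6, -4.0]
gripper_width: 30.9
```

Emit:
move_arm([
  [0,[0,0,0],0],
  [0,[0,0,-1],0],
  [0,[0,0,-2.2],0],
  [0,[0,0,-3.2],0],
  [0,[0,0,-3.7],0],
])

```text
clock: 9.8
tool_pos: [532.5, 197.3, 251.3]
ee_rot: [[0.995, -0.098, -0.003], [-0.098, -0.995, -0.001], [-0.003, 0.001, -1.0]]
ft_force: [0.4, -0.2, -3.2]
gripper_width: 31.2
```

Emit:
move_arm([
  [0,[0,0,0],0],
  [0,[0,0,0],0],
])

```text
clock: 10.0
tool_pos: [533.4, 198.2, 253.4]
ee_rot: [[0.995, -0.097, 0.0], [-0.097, -0.995, -0.0], [0.0, -0.0, -1.0]]
ft_force: [-0.6, 0.4, -2.8]
gripper_width: 30.8
```

```bash
python3 - <<'E'
from h import *
for n in ("side","top","wrist"):
    w=imaging.snapshot(n); cv2.imwrite(f"pics/{n}7.png",w[:,:,::-1])
o=telemetry.get_obs();print(o['tool_pos'],o['ee_rot'][:,1],o['ft_force'])
cv2.imwrite("pics/side7z.png",cv2.resize(cv2.imread("pics/side7.png")[140:340,180:420],None,fx=3,fy=3,interpolation=cv2.INTER_CUBIC))
E
```

```text
[533.54766063 198.51654588 253.92294433] [-9.61689841e-02 -9.95364968e-01 -3.25562448e-04] [ 0.10866452 -0.47787459 -2.67199345]
```

View pics/side7z.png

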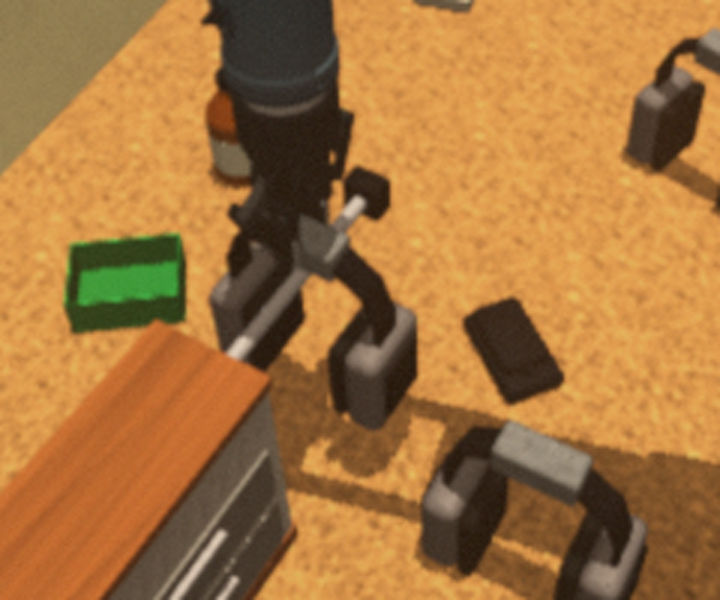

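View pics/wrist7.png

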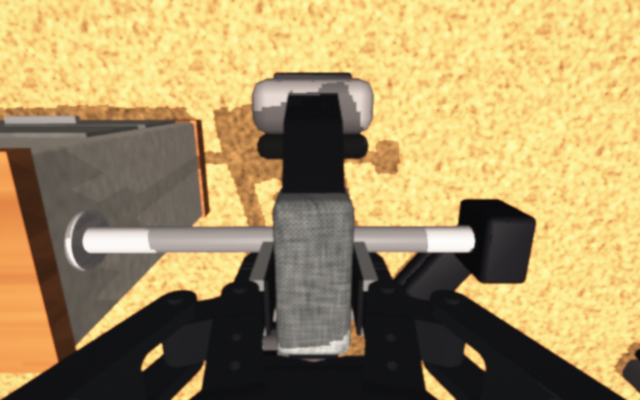

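The headset straddles the bar squarely, midway between block and cabinet. I'm lowering it gently.

Emit:
move_arm([
  [0,[0,0,-0.3],0],
  [0,[0,0,-0.5],0],
  [0,[0,0,-0.7],0],
  [0,[0,0,-0.8],0],
  [0,[0,0,-0.8],0],
])

```text
clock: 10.65
tool_pos: [533.1, 198.5, 245.0]
ee_rot: [[0.995, -0.096, -0.001], [-0.096, -0.995, -0.0], [-0.001, 0.0, -1.0]]
ft_force: [0.4, -0.3, -3.6]
gripper_width: 31.0
```

Emit:
move_arm([
  [0,[0,0,-0.1],0],
  [0,[0,0,-0.1],0],
  [0,[0,0,-0.1],0],
])

```text
clock: 10.95
tool_pos: [533.2, 198.5, 244.3]
ee_rot: [[0.995, -0.096, 0.0], [-0.096, -0.995, -0.0], [0.0, -0.0, -1.0]]
ft_force: [-0.4, 1.1, -2.3]
gripper_width: 30.9
```

Emit:
move_arm([
  [0,[0,0,-0.1],0],
  [0,[0,0,-0.1],0],
  [0,[0,0,-0.1],0],
])

```text
clock: 11.25
tool_pos: [533.3, 198.6, 244.0]
ee_rot: [[0.995, -0.096, 0.001], [-0.096, -0.995, 0.0], [0.001, -0.0, -1.0]]
ft_force: [-1.8, -0.4, 2.7]
gripper_width: 30.8
```

Emit:
move_arm([
  [0,[0,0,-0.1],0],
  [0,[0,0,-0.1],0],
  [0,[0,0,-0.1],0],
])

```text
clock: 11.55
tool_pos: [533.3, 198.5, 243.9]
ee_rot: [[0.995, -0.096, 0.002], [-0.096, -0.995, 0.0], [0.002, -0.0, -1.0]]
ft_force: [-3.7, -0.5, 8.9]
gripper_width: 31.1
```

The force swung from -2.7 to +8.9 N, so it rests on the bar at the expected height. I'm relaxing 1 mm and opening.

Emit:
move_arm([
  [0,[0,0,0.1],0],
  [0.4,[0,0,0.1],0],
  [0.5,[0,0,0.1],0],
  [0.7,[0,0,0.1],0],
  [1,[0,0,0.1],0],
], force=20)

```text
clock: 12.05
tool_pos: [533.2, 198.5, 243.1]
ee_rot: [[0.995, -0.096, -0.0], [-0.096, -0.995, -0.0], [-0.0, 0.0, -1.0]]
ft_force: [0.1, -0.0, 0.6]
gripper_width: 70.1
```

Emit:
move_arm([
  [1,[0,0,0],0],
  [1,[0,0,0],0],
  [1,[0,0,0],0],
  [1,[0,0,0],0],
  [1,[0,0,0],0],
])

```text
clock: 12.55
tool_pos: [533.2, 198.5, 243.3]
ee_rot: [[0.995, -0.096, -0.0], [-0.096, -0.995, -0.0], [-0.0, 0.0, -1.0]]
ft_force: [0.1, -0.4, -0.4]
gripper_width: 85.3
```

```bash
python3 - <<'E'
from h import *
w=imaging.snapshot("wrist"); cv2.imwrite(f"pics/wrist8.png",w[:,:,::-1])
o=telemetry.get_obs();print(o['tool_pos'],o['ft_force'],o['gripper_width'])
E
```

```text
[533.17476358 198.54417537 243.31771146] [ 0.26989834  0.42032683 -0.39237701] 85.58969285650315
```

View pics/wrist8.png

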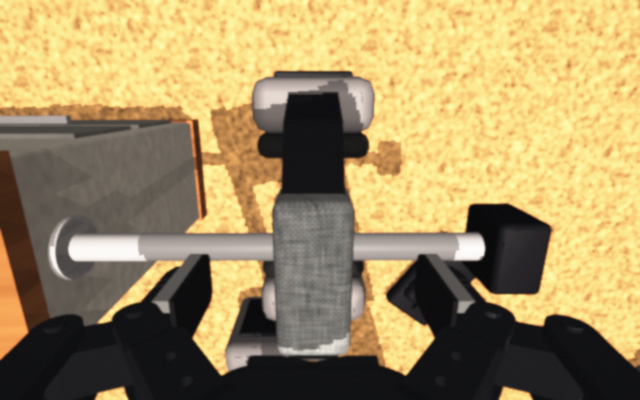

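It is released, and the pad sits squarely across the bar. I'm retreating straight up.

Emit:
move_arm([
  [1,[0,0,1],0],
  [1,[0,0,3],0],
  [1,[0,0,6],0],
  [1,[0,0,10],0],
  [1,[0,0,14],0],
])

```text
clock: 13.1
tool_pos: [532.8, 198.5, 385.3]
ee_rot: [[0.995, -0.096, -0.0], [-0.096, -0.995, 0.0], [-0.0, -0.0, -1.0]]
ft_force: [0.5, -0.7, 1.0]
gripper_width: 85.5
```

Emit:
move_arm([
  [1,[-1,-4,1],0],
  [1,[-2,-8,2],0],
  [1,[-3,-12,2],0],
  [1,[-4,-16,2],0],
  [1,[-5,-20,2],0],
])

```text
clock: 13.6
tool_pos: [482.5, -2.8, 404.4]
ee_rot: [[0.995, -0.096, 0.002], [-0.096, -0.995, -0.0], [0.002, 0.0, -1.0]]
ft_force: [0.9, -0.3, -0.6]
gripper_width: 85.3
```

Emit:
move_arm([
  [1,[-1,-5,0],0],
  [1,[-2,-10,0],0],
  [1,[-2,-10,0],0],
  [1,[-2,-10,0],0],
  [1,[-2,-10,0],0],
])

```text
clock: 14.1
tool_pos: [463.3, -100.6, 403.8]
ee_rot: [[0.995, -0.096, 0.001], [-0.096, -0.995, 0.0], [0.001, -0.0, -1.0]]
ft_force: [0.2, -0.0, 0.2]
gripper_width: 85.6
```

```bash
python3 - <<'E'
from h import *
a=imaging.snapshot("side"); b=imaging.snapshot("top")
for n,w in(("side",a),("top",b)): cv2.imwrite(f"pics/{n}9.png",w[:,:,::-1])
cv2.imwrite("pics/side9z.png",cv2.resize(a[140:340,180:420,::-1],None,fx=3,fy=3,interpolation=cv2.INTER_CUBIC))
cv2.imwrite("pics/top9z.png",cv2.resize(b[90:290,100:340,::-1],None,fx=3,fy=3,interpolation=cv2.INTER_CUBIC))
o=telemetry.get_obs();print(o['tool_pos'],o['clock'],o['ft_force'])
E
```

```text
[ 463.45339502 -100.00716583  403.60888473] 14.2 [ 0.00362571 -0.61728205 -0.10229818]
```

View pics/side9z.png

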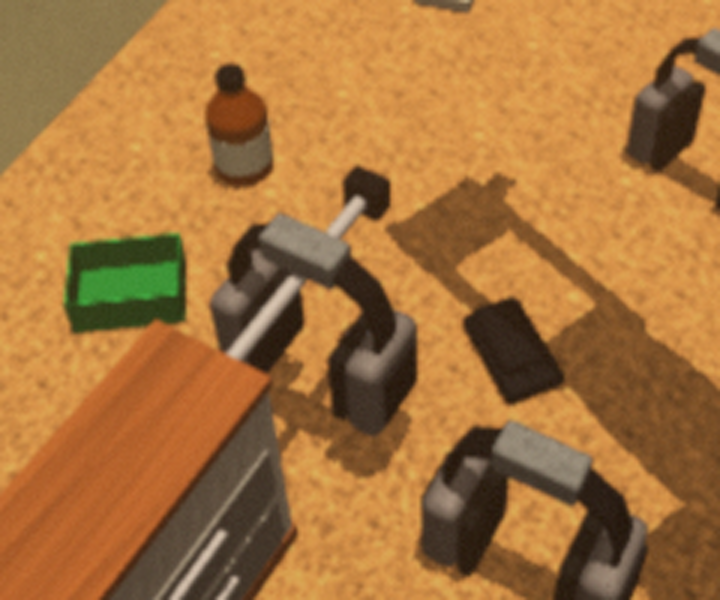

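View pics/top9z.png

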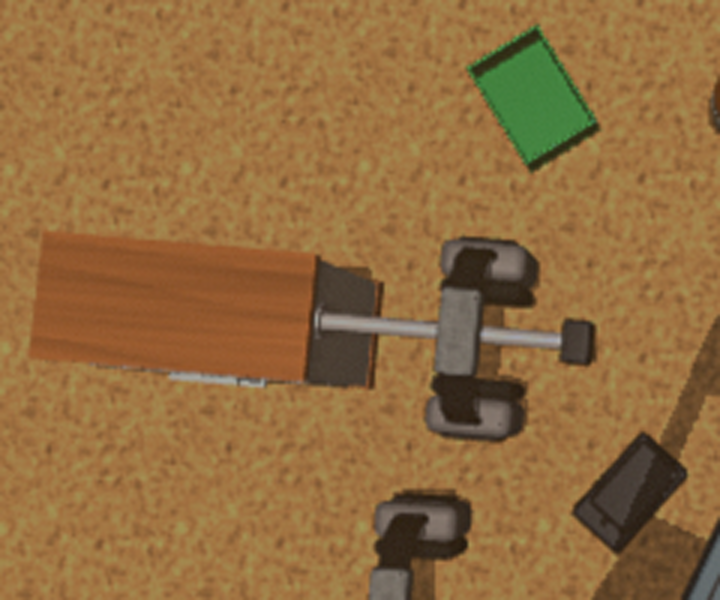

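Both views show the headset hanging level and square across the bar with one cup on each side. The rail is out and the bystanders look unmoved. One numeric check remains, then I hand in.

```bash
python3 - <<'E'
from h import *
f3=lambda X,Y:((X+.5)/3-.5+100,(Y+.5)/3-.5+90)
f5=lambda X,Y:((X+.5)/5-.5+90,(Y+.5)/5-.5+150)
a=onz("top",*f5(630,236),223); b=onz("top",*f3(563,342),223); print("rail out",np.linalg.norm(a-b))
P=np.array([onz("top",*f3(*q),242) for q in ((442,288),(482,290),(475,374),(435,372))]);m=P.mean(0);print("pad",m)
blk=np.array([523.4,103]); ax=np.array([.096,.995]); d=m[:2]-blk; print("along",d@ax,"across",d@[-ax[1],ax[0]])
s=imaging.snapshot("side");o=cv2.imread("pics/side9.png")[:,:,::-1]
print("still: max diff",np.abs(s[170:300,230:330].astype(int)-o[170:300,230:330]).mean())
t0=cv2.imread("pics/top0.png").astype(int);t9=cv2.imread("pics/top9.png").astype(int)
for n,(x,y) in dict(resin=(349,123),pan=(278,123),cast=(482,155),mouse=(310,254)).items(): print(n,np.abs(t0-t9)[y-25:y+25,x-25:x+25].mean())
robot.hand_in()
E
```

```text
rail out 176.97455994622382
pad [531.84554594 196.6888458  242.        ]
along 94.03117397670931 across 0.5908109820206415
still: max diff 1.8984871794871794
resin 1.6606666666666667
pan 1.6157333333333332
cast 1.6301333333333334
mouse 10.678666666666667
the job is handed in; nothing more can be done
```

The ear defenders now hang on the pulled-out rail, released, and the job is handed in at about 14 s. I pulled the rail out by its block to the hard stop. Then I gripped the crown pad of the headset farthest from the base, carried it over the block, lowered it onto the bar, let go and backed the arm away.

My last checks from the images:
- **Rail:** about 177 mm out, against the 165 mm needed.
- **Position on the bar:** the pad centre is about 94 mm along the bar from the block and 0.6 mm off the bar's line.
- **Hanging:** the headset looks level and square, with one cup on each side. Two successive side images of it match.
- **Set-down:** the wrist force peaked at about 9 N in the readings.
- **Bystanders:** resin, pan and cast look the same before and after. The mouse's patch did change (10.7, against about 1.6 for the others). I put that down to the arm's shadow lying beside and partly over it. Nothing came near it and it looks unmoved, but I didn't measure its position separately.

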